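# Slide a loaded panel tray over the gap onto the curing plate

### The arm

A 6-joint arm with a two-finger parallel gripper is mounted at the origin on the work surface. World frame = base frame: x ahead of the robot, y to its left, z up, the work surface at z = 0. Lengths are in m, angles in rad, forces in N, time in s.
With the tool pointing down it reaches from about 0.375 to 0.9 m from the base axis. Payload 3.1 kg.
Tool frame: the origin (TCP) lies midway between the tips of the shut fingers; the grasp point (between the pads) lies 19 mm behind it; y points along the fingers, x is the direction in which the jaws open and shut, and the axes are right-handed (so a half turn about y gives the same grasp; the last joint's range is limited). The gripper opens to 87 mm and grips with 3 to 60 N. Pads are 19 mm wide; open, the fingers measure 117 mm over their backs; the gripper's body (75 mm by 190 mm) begins 51 mm behind the grasp point.
Start: joints at [-1.286, 0.527, 1.433, -0, 1.181, -0.178], TCP at [0.279, -0.559, 0.2] pointing down, gripper open.
Joint ranges: [-3.08, 3.08], [-0.75, 2.2], [0.22, 2.44], [-1.43, 4.57], [0, 2.65], [-2.85, 2.85]. Speed limits (rad/s): [2.79, 2.79, 3.14, 3.14, 3.14, 3.14].

### API

Orientations are given as a unit quaternion [x, y, z, w].
In Python, from rig import * gives the robot as it stands.
- The arm moves only by the tool jog_arm, never from a script. Its argument "series" is a list of rows, each a list of 7 numbers: the shift along the tool's x, y, z in mm, then the turn, a rotation vector about the tool's x, y, z in rad, then the gripper's target within -1 to 1 (shut at 1, half-way at 0, fully open at -1). A call has 1 to 20 rows; each row is the pose to reach, as a shift and turn from the pose commanded when the call began, along the tool's axes at that moment; what a row does not reach only later rows make up. A row lasts 1/8 s, in which the tool goes at most 62.5 mm and 10.7 degrees, less where a joint would pass 70% of its speed; a pose out of reach is approached as far as the arm can. A call with a gripper value outside its range is refused whole. The fingers move at their own pace and stop on an object; "grip_force" is the grip in N (left out, the last holds). Time passes only in rows, so rows that repeat a pose let the fingers close. It gives the time, the measured TCP pose, the force and the opening at its end, in the units of the state.
- get_obs(): the state, without advancing time (a new reading comes with each control period).
- camera(name): name is "scene" or "top"; returns a dict with "img" (420x560x3 uint8, red, green, blue), "depth" (420x560 float32, m along the optical axis (not along the pixel's ray), 0 where there is no reading), "camera_matrix" (3x3 intrinsics, pixels), "rvec" (rotation vector, rad) and "tvec" (3), from world to camera coordinates, as OpenCV has them. Camera axes: x right, y down, z forward; pixel columns grow to the right and rows downward; lengths in m; the calibration is good to about 2 mm. A picture is of the moment at which its call begins.
- hand_in(): hands the job in, once; it reports no verdict.
The state is a dict: "time": time; "q": joint angles; "joint_velocities": joint speeds; "joint_torque": joint torques, N m; "position": TCP position; "tool_rot": TCP orientation; "ft_force": force on the tool from outside, world axes, zero at the start; "moment": the same for the moment, N m; "grip_width": finger opening in m.
Only numpy, scipy, OpenCV 4.12 (cv2) and the standard library are available. Lean on these libraries where they do the work, as an engineer would, in place of code of your own. Each camera call takes 0.05 s, during which the arm holds its last target.

### The job

Slide the loaded tray from the loading stand across the open gap onto the curing plate, holding its tail so that its nose never dips into the gap; keep it sliding (do not lift and carry it) and keep the two cans standing on it. Once across, press its nose squarely and gently against the stop bar with a steady push of about 10 N (never more than 25 N) for about a second, then let go and leave it lying flat against the bar, disturbing nothing else.

Things in the scene. Friction and masses are not known exactly. Their poses are not given: they have to be found in the camera images.
- tray: (sizes in mm) bare metal tray 150 (x) by 190 (y), floor 4 thick, rims 16 high at the sides, 24 at the nose (+y). Two cans stand in its nose half: balance point 26 to 31 ahead of the middle; 0.8 to 0.9 kg in all. Origin: underside middle; it must slide towards its +y; z up. Nose edge turned up 5 to ride over small steps. Drag on the surfaces some 2 to 4 N. Grip plate at the tail: tray_grip
- tray_grip (a point): (mm) point in the upright grip plate at the tray's tail: plate 64 wide (x), 8 thick (y), top 50 above the tray's underside. The point is at mid thickness, 36 above the underside, 91 behind the tray's origin; tray axes. The plate is the tray's rearmost part and can be pinched across its thickness from above; the tray is empty for about 80 in front of it
- tray_nose (a point): (mm) middle of the flat upright nose face of the tray, 95 ahead of its origin, 13 above its underside; same axes as the tray. This face meets the stop bar.
- stand: (mm) loading stand: flat steel top 250 (x) by 240 (y) on four legs, fixed; top surface 60 above its origin, which is the centre of its foot. Its +y edge faces the gap. Its top may be up to 1.5 higher or lower than the curing plate's.
- plate: (mm) curing plate: fixed low grey box, flat metal top 250 (x) by 240 (y), 60 above its origin (centre of its foot), edges bevelled by 6. Its -y edge faces the gap to the stand, which is 86 to 96 wide along y: wider than from the tray's nose to its balance point, so a tray only shoved from behind is apt to tip in. Plate, stand, stop and tray are in line within 0.05 rad
- plate_edge (a point): middle of the curing plate's top edge at the gap, plate axes
- stop: (mm) stop bar clamped across the curing plate's top near its far (+y) end, rigid: 150 (x) by 14 (y) by 26 high; origin centre of its underside; its setting along y differs each time.
- stop_face (a point): (mm) middle of the stop bar's face that looks to -y, towards the tray; 7 from the bar's origin, 13 above the plate; same axes as the bar
- can_a: (mm) closed paint can, 60 diameter, 75 high, about 0.28 kg, standing loose on the tray's floor; origin centre of its underside, z up
- can_b: the other such can, beside it
- vial: (mm) orange capped vial, 30 diameter, 55 high, standing on the stand beside the tray's way (+x side); leave alone
- cup: (mm) small glass jar, 30 diameter, 45 high, standing on the curing plate beside the tray's way (+x side); leave alone
Mind the look-alikes: they are no part of the job. Leave any turquoise look-alike of the can_a alone.

How it is judged:
By the outcome, as a careful person would: the job done as asked, in the order asked, and still so for the second after the job is handed in, with the robot touching nothing.
It also fails if it takes over 56 s, if anything falls off the work surface, if the arm or the gripper's body presses on something with over 40 N, if the wrist force passes 120 N, or if a joint passes its speed limit or range.

## Working session

There is one attempt and no reset: what is moved stays moved. The work goes in short steps, Python scripts to look and compute and a tool call to move; the robot and the scene stay as the last step left them, time stands still between calls to the robot, and variables do not carry over. Pictures are saved under pics/ and viewed, and the job is handed in when it is done.

Besides the shell and the picture viewer there is one more tool, called by a JSON object that holds its "op" and its "data", one argument or row to a line. jog_arm: Moves the arm, as the interface text tells. Its arguments: {"type":"object","properties":{"series":{"type":"array","items":{"type":"array","items":{"type":"number"}}},"grip_force":{"type":"number"}},"required":["series"]}

```bash
ls; mkdir -p pics
python3 - <<'E'
from rig import *
import cv2,numpy as np,pickle
o=get_obs();print(o)
for n in("scene","top"):
    c=camera(n);pickle.dump(c,open(f"{n}0.pkl","wb"))
    cv2.imwrite(f"pics/{n}0.png",c["img"][:,:,::-1]);print(n,c["camera_matrix"],c["rvec"],c["tvec"])
E
```

```text
pics
{'time': 0.0, 'q': array([-1.28652599e+00,  5.28454519e-01,  1.43386512e+00, -2.38092125e-05,
        1.18137984e+00, -1.78505562e-01]), 'joint_velocities': array([ 6.65240774e-04,  1.95028410e-04,  5.45815053e-05, -9.07409095e-04,
       -6.87211249e-04,  4.93605848e-04]), 'joint_torque': array([-1.69500527e-04, -4.40044606e+01, -1.76592457e+01,  6.33007963e-02,
        5.82660839e-02, -1.54763766e-04]), 'position': array([ 0.27882235, -0.55851482,  0.19899065]), 'tool_rot': array([-0.60084788,  0.37256625, -0.37144822,  0.60183256]), 'ft_force': array([-0.20486338,  0.01615362, -0.18954088]), 'moment': array([-0.00739891, -0.01406909, -0.01840658]), 'grip_width': 0.0872727121886232}
scene [[437.34363241   0.         276.33781801]
 [  0.         437.34363241 215.3285108 ]
 [  0.           0.           1.        ]] [ 1.73184437  1.82763569 -0.70609267] [-0.0180253  -0.31169207  1.3542212 ]
top [[532.13309058   0.         280.47441649]
 [  0.         532.13309058 210.10907617]
 [  0.           0.           1.        ]] [ 2.19272515 -2.1735738   0.08830843] [0.04223384 0.5239953  1.2259417 ]
```

View pics/scene0.png

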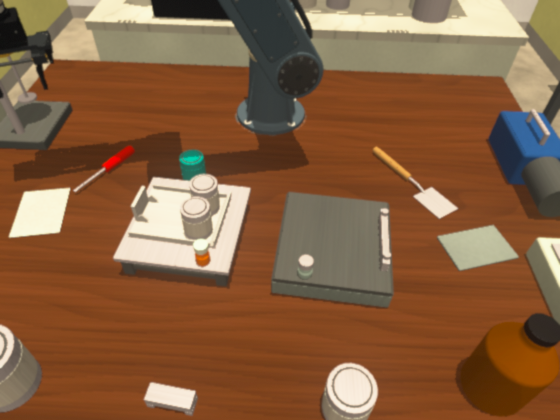

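View pics/top0.png

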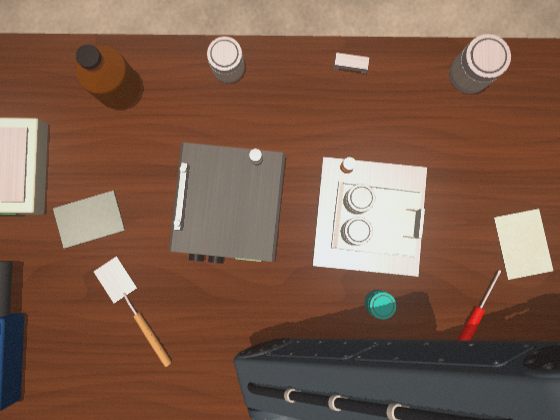

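Scene view: tray on the stand at about (190,215), grip plate at (140,205), stop bar at (385,237), cup (305,265), vial (202,253). In the top view the tray is at (378,215), the grip plate at (418,224), the cans at (359,199) and (357,231), and the bar at (180,197).

Possible mix-ups, top view: for the cans, the turquoise can (381,305) and the grey cans (225,55) and (485,55) are not mine. For the stop bar, there is the white block (352,62). The tray's grip plate is the only upright one. I'll check it in a close crop.

```bash
cat > h.py <<'E'
import numpy as np,cv2,pickle
def load(n): return pickle.load(open(n+".pkl","rb"))
def ray(c,uv,z):
    R,_=cv2.Rodrigues(np.array(c["rvec"],float));t=np.array(c["tvec"],float).ravel()
    K=c["camera_matrix"];o=-R.T@t
    d=R.T@(np.linalg.inv(K)@np.array([uv[0],uv[1],1.]))
    return o+d*(z-o[2])/d[2]
def cloud(c):
    R,_=cv2.Rodrigues(np.array(c["rvec"],float));t=np.array(c["tvec"],float).ravel()
    K=c["camera_matrix"];D=c["depth"];v,u=np.mgrid[:D.shape[0],:D.shape[1]]
    P=np.stack([(u-K[0,2])/K[0,0]*D,(v-K[1,2])/K[1,1]*D,D],-1)
    return (P-t)@R
def proj(c,p): return cv2.projectPoints(np.array(p,float).reshape(-1,1,3),np.array(c["rvec"],float),np.array(c["tvec"],float),c["camera_matrix"],None)[0].reshape(-1,2)
E
python3 - <<'E'
from h import *
c=load("top0");im=c["img"][:,:,::-1]
cv2.imwrite("pics/c1.png",cv2.resize(im[145:285,305:435],None,fx=4.2,fy=4.2,interpolation=cv2.INTER_CUBIC))
cv2.imwrite("pics/c2.png",cv2.resize(im[135:270,165:295],None,fx=4.2,fy=4.2,interpolation=cv2.INTER_CUBIC))
P=cloud(c)
for uv in[(418,224),(410,224),(395,215),(325,200),(325,255),(400,265),(338,225),(230,200),(260,240),(200,170),(180,197),(359,199),(357,231),(255,156),(348,163),(300,300)]:
    print(uv,P[uv[1],uv[0]].round(4))
s=load("scene0");Q=cloud(s)
print('scene')
for uv in[(140,205),(140,195),(165,215),(235,210),(330,230),(330,260),(385,237),(196,205),(204,181)]:
    print(uv,Q[uv[1],uv[0]].round(4))
cv2.imwrite("pics/c3.png",cv2.resize(s["img"][165:290,110:270,::-1],None,fx=4,fy=4,interpolation=cv2.INTER_CUBIC))
E
```

```text
(418, 224) [ 0.4896 -0.2543  0.1   ]
(410, 224) [ 0.4915 -0.2465  0.0605]
(395, 215) [ 0.5112 -0.2114  0.0664]
(325, 200) [ 0.5443 -0.0539  0.0615]
(325, 255) [ 0.42   -0.0543  0.0598]
(400, 265) [ 0.3991 -0.2223  0.0638]
(338, 225) [ 0.4876 -0.083   0.0646]
(230, 200) [0.5425 0.1617 0.0602]
(260, 240) [0.4524 0.0925 0.0605]
(200, 170) [0.6111 0.2317 0.0565]
(180, 197) [0.5456 0.2701 0.0875]
(359, 199) [ 0.5393 -0.119   0.1413]
(357, 231) [ 0.4713 -0.1143  0.1435]
(255, 156) [0.6364 0.1042 0.1023]
(348, 163) [ 0.6203 -0.099   0.1161]
(300, 300) [ 0.3135 -0.001  -0.0027]
scene
(140, 205) [ 0.5001 -0.2567  0.0914]
(140, 195) [ 0.4885 -0.2558  0.1105]
(165, 215) [ 0.5002 -0.2069  0.0632]
(235, 210) [ 0.4718 -0.0545  0.0598]
(330, 230) [0.5179 0.1584 0.0589]
(330, 260) [0.6002 0.1553 0.0589]
(385, 237) [0.5547 0.2679 0.0865]
(196, 205) [ 0.5397 -0.1219  0.1404]
(204, 181) [ 0.4685 -0.117   0.1415]
```

View pics/c1.png

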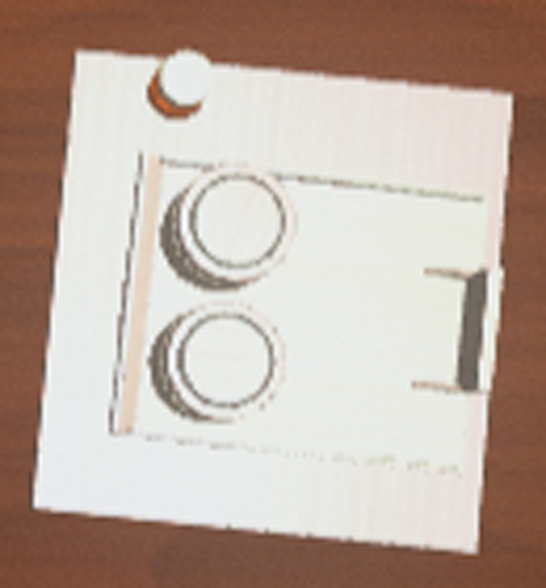

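View pics/c2.png

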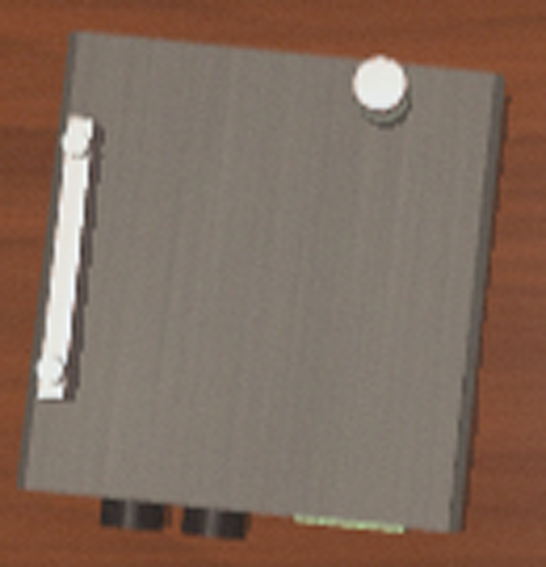

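View pics/c3.png

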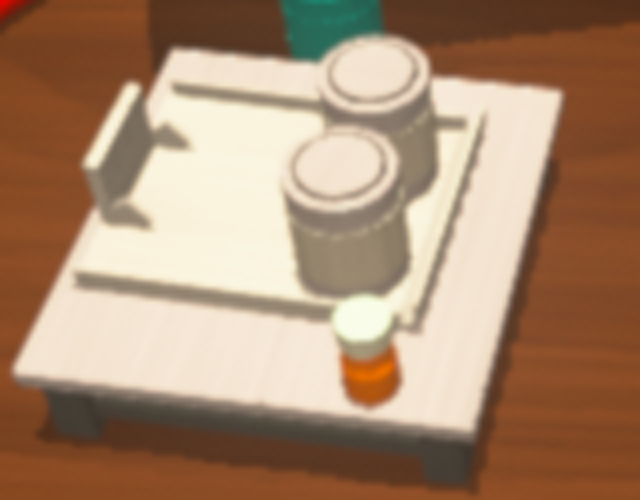

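The crop shows the loaded tray: the upright braced grip plate is at its right (-y) end and two grey cans are by its pink nose rim at left. The vial stands clear on the +x side. Next I'll fit the edges for pose.

```bash
cat >> h.py <<'E'
from scipy.ndimage import map_coordinates
def edge(c,a,b,z,sign,half=2.5,n=60,trim=.08):
    """refine line a->b (px) on gradient; sign: +1 brightness rises along left-normal (-dy... ) ; returns world endpoints at height z"""
    g=cv2.cvtColor(c["img"],cv2.COLOR_RGB2GRAY).astype(float)
    a=np.array(a,float);b=np.array(b,float);d=(b-a)/np.linalg.norm(b-a);nn=np.array([d[1],-d[0]])
    s=np.arange(-half-.5,half+.51,.1);pts=[]
    for t in np.linspace(trim,1-trim,n):
        p=a+(b-a)*t;xy=p+s[:,None]*nn
        v=map_coordinates(g,[xy[:,1],xy[:,0]],order=1);v=np.convolve(v,np.ones(7)/7,'same')
        gr=np.gradient(v)*sign;gr[:6]=-9;gr[-6:]=-9
        if gr.max()>.3: pts.append(xy[gr.argmax()])
    pts=np.array(pts,np.float32)
    vx,vy,x0,y0=cv2.fitLine(pts,cv2.DIST_HUBER,0,.01,.01).ravel();D=np.array([vx,vy]);o=np.array([x0,y0])
    r=(pts-o)@np.array([vy,-vx])
    q=[o+D*((e-o)@D) for e in(a,b)]
    return np.array([ray(c,e,z) for e in q]),q,r.std()
E
python3 - <<'E'
from h import *
c=load("top0")
f1=lambda x,y:((x+.5)/4.2-.5+305,(y+.5)/4.2-.5+145)
f2=lambda x,y:((x+.5)/4.2-.5+165,(y+.5)/4.2-.5+135)
def rep(name,a,b,z,sign,**k):
    W,q,s=edge(c,a,b,z,sign,**k);d=W[1]-W[0]
    print(name,W[:,:2].round(4).tolist(),"ang",round(np.degrees(np.arctan2(d[1],d[0])),2),"sd",round(s,2))
# left-normal nn=(dy,-dx): going down (d=(0,1)) nn=(1,0) right ; going right nn=(0,-1) up
rep("stand edge gap",f1(78,52),f1(36,508),.060,1)
rep("stand edge back",f1(511,95),f1(477,550),.060,-1)
rep("stand +x",f1(78,52),f1(511,95),.060,-1)
rep("stand -x",f1(36,508),f1(477,550),.060,1)
rep("tray nose dark->rim",f1(144,155),f1(115,433),.084,1)
rep("tray nose bright->dark",f1(139,155),f1(110,433),.062,-1)
rep("tray +x rim up",f1(280,175),f1(483,199),.076,1,half=1.5)
rep("tray +x rim lo",f1(280,175),f1(483,199),.076,-1,half=1.5)
rep("grip front",f1(474,275),f1(461,388),.105,-1,half=1.5)
rep("grip mid",f1(487,272),f1(480,388),.110,1,half=1.5)
rep("grip back",f1(501,270),f1(491,388),.110,-1,half=1.5)
rep("plate gap edge",f2(495,75),f2(455,530),.060,-1)
rep("plate far edge",f2(74,35),f2(22,488),.060,1)
rep("plate +x",f2(74,35),f2(500,75),.060,-1)
rep("bar face",f2(95,118),f2(63,398),.086,-1)
rep("bar back",f2(69,118),f2(38,398),.086,1)
P=cloud(c)
def box(z0,z1,x0,x1,y0,y1):
    m=(P[...,2]>z0)&(P[...,2]<z1)&(P[...,0]>x0)&(P[...,0]<x1)&(P[...,1]>y0)&(P[...,1]<y1);return P[m]
for n,q in dict(grip=(.1,.12,.4,.6,-.29,-.22),bar=(.08,.1,.4,.65,.2,.3),cana=(.13,.16,.5,.6,-.18,-.05),canb=(.13,.16,.42,.505,-.18,-.05),vial=(.108,.13,.58,.68,-.14,-.05),cup=(.095,.12,.6,.68,.07,.14)).items():
    r=box(*q);print(n,len(r),r.mean(0).round(4),r.min(0).round(4),r.max(0).round(4))
print("stand z",np.median(box(.05,.07,.41,.58,-.065,-.05)[:,2]),"plate z",np.median(box(.05,.07,.42,.6,.1,.22)[:,2]))
cv2.imwrite("pics/c4.png",cv2.resize(c["img"][200:250,395:435,::-1],None,fx=14,fy=11,interpolation=cv2.INTER_NEAREST))
E
```

```text
stand edge gap [[0.6432, -0.0483], [0.3962, -0.0257]] ang 174.76 sd 0.24
stand edge back [[0.6216, -0.2864], [0.3757, -0.2638]] ang 174.73 sd 0.46
stand +x [[0.6451, -0.0498], [0.6234, -0.2854]] ang -95.26 sd 0.5
stand -x [[0.3957, -0.0277], [0.3742, -0.2637]] ang -95.22 sd 0.31
tray nose dark->rim [[0.5839, -0.0823], [0.4365, -0.0653]] ang 173.45 sd 0.26
tray nose bright->dark [[0.5868, -0.0819], [0.4366, -0.0655]] ang 173.74 sd 0.26
tray +x rim up [[0.5757, -0.1566], [0.5637, -0.2651]] ang -96.3 sd 0.28
tray +x rim lo [[0.5724, -0.1562], [0.5607, -0.2648]] ang -96.16 sd 0.24
grip front [[0.52, -0.2491], [0.4612, -0.2418]] ang 172.83 sd 0.04
grip mid [[0.5208, -0.2584], [0.461, -0.2517]] ang 173.69 sd 0.23
grip back [[0.5219, -0.2661], [0.4609, -0.2591]] ang 173.47 sd 0.26
plate gap edge [[0.6527, 0.0434], [0.4063, 0.0669]] ang 174.55 sd 0.98
plate far edge [[0.6724, 0.2711], [0.4262, 0.2936]] ang 174.78 sd 0.33
plate +x [[0.6753, 0.2728], [0.6535, 0.0407]] ang -95.37 sd 0.55
bar face [[0.6228, 0.2565], [0.4738, 0.2699]] ang 174.89 sd 0.38
bar back [[0.6227, 0.2704], [0.4737, 0.2834]] ang 175.0 sd 0.3
grip 144 [ 0.4907 -0.2578  0.109 ] [ 0.4587 -0.266   0.1   ] [ 0.5223 -0.2512  0.1156]
bar 458 [0.5469 0.2691 0.0875] [0.4725 0.2559 0.0802] [0.6228 0.2823 0.0996]
cana 628 [ 0.5415 -0.1225  0.1404] [ 0.501  -0.1521  0.1302] [ 0.5719 -0.0939  0.1483]
canb 633 [ 0.472  -0.1169  0.1403] [ 0.444  -0.1469  0.1301] [ 0.5014 -0.0876  0.1473]
vial 136 [ 0.6191 -0.1014  0.1156] [ 0.6058 -0.1149  0.1083] [ 0.6342 -0.0879  0.1219]
cup 138 [0.6377 0.104  0.1049] [0.6241 0.091  0.0962] [0.6522 0.1176 0.111 ]
stand z 0.06059734996922591 plate z 0.06048181687143136
```

View pics/c4.png

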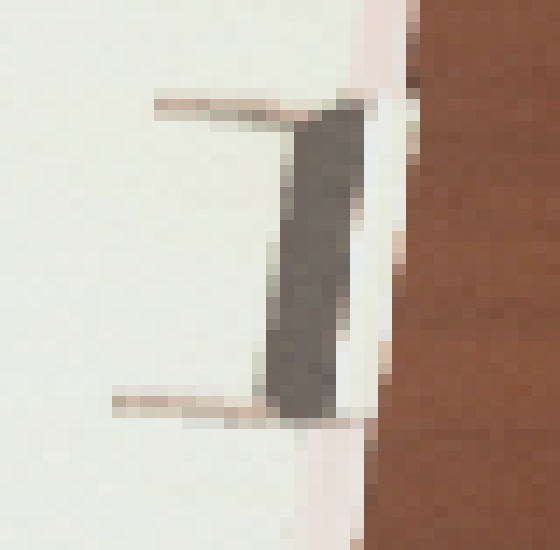

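```bash
cat > plan.py <<'E'
import numpy as np
from scipy.spatial.transform import Rotation as Ro
def target(yaw,flip=1):
    y=np.array([0,0,-1.]);x=flip*np.array([-np.sin(yaw),np.cos(yaw),0]);return Ro.from_matrix(np.stack([x,y,np.cross(x,y)],1))
def move(o,pos,yaw,flip):
    R=Ro.from_quat(o["tool_rot"]);T=target(yaw,flip)
    return (R.inv().apply(np.array(pos)-o["position"])*1000).round(2),(R.inv()*T).as_rotvec().round(4)
E
python3 - <<'E'
from rig import *
from plan import *
o=get_obs();print(Ro.from_quat(o["tool_rot"]).as_matrix().round(3))
for f in(1,-1): print(f,move(o,[.4908,-.2587,.16],np.radians(-6.4),f))
E
```

```text
[[ 0.446 -0.001  0.895]
 [-0.895  0.002  0.446]
 [-0.002 -1.     0.   ]]
1 (array([-173.6 ,   39.53,  323.5 ]), array([-2.7000e-03, -2.5671e+00, -3.0000e-04]))
-1 (array([-173.6 ,   39.53,  323.5 ]), array([ 2.000e-04,  5.745e-01, -2.000e-03]))
```

{"op": "jog_arm", "data": {
  "series": [
    [-17,4,32,0,0.057,0,-1],
    [-35,8,65,0,0.115,0,-1],
    [-52,12,97,0,0.172,0,-1],
    [-69,16,129,0,0.23,0,-1],
    [-87,20,162,0,0.287,0,-1],
    [-104,24,194,0,0.345,0,-1],
    [-122,28,227,0,0.402,0,-1],
    [-139,32,259,0,0.46,0,-1],
    [-156,36,291,0,0.517,0,-1],
    [-173.6,39.5,323.5,0,0.5745,-0.002,-1],
    [-173.6,39.5,323.5,0,0.5745,-0.002,-1],
    [-173.6,39.5,323.5,0,0.5745,-0.002,-1]
  ],
  "grip_force": 40
}}

```text
time: 1.6
position: [0.4908, -0.2596, 0.1603]
tool_rot: [0.472, -0.526, 0.527, -0.471]
ft_force: [-1.0, 0.3, 0.3]
grip_width: 0.0873
```

Run:
```python
from rig import *
from plan import *
import cv2
o=get_obs();print(o["time"],o["position"],o["ft_force"],move(o,[.4908,-.2587,.079],np.radians(-6.4),-1))
c=camera("scene");cv2.imwrite("pics/s1.png",cv2.resize(c["img"][120:290,90:270,::-1],None,fx=3.4,fy=3.4))
```

```text
1.6 [ 0.49078915 -0.25960491  0.16025312] [-1.03260122  0.26035183  0.32001485] (array([-1.07, 81.25, -0.09]), array([-0.    ,  0.001 ,  0.0021]))
```

View pics/s1.png

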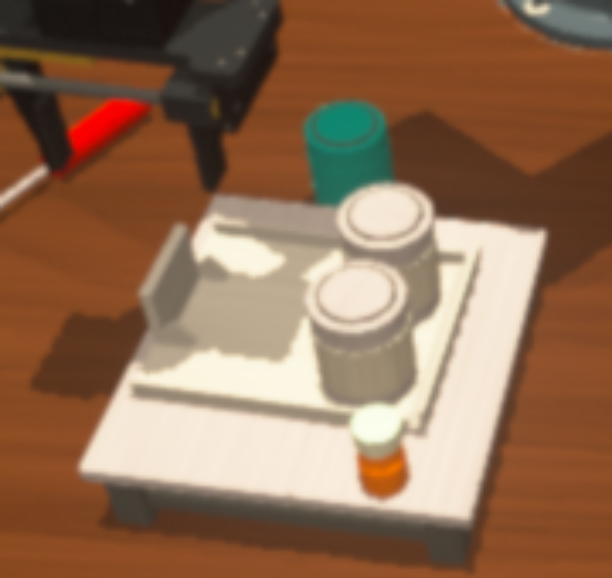

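The picture shows the open fingers above the grip plate: the plate is at (168,275) and the fingers at (45,140) and (210,160) straddle it along y. Next I go down.

{"op": "jog_arm", "data": {
  "series": [
    [0,15,0,0,0,0,-1],
    [-1,30,0,0,0,0,-1],
    [-1,45,0,0,0.001,0.001,-1],
    [-1,60,0,0,0.001,0.002,-1],
    [-1,72,0,0,0.001,0.002,-1],
    [-1,81,0,0,0.001,0.002,-1],
    [-1,81,0,0,0.001,0.002,-1],
    [-1,81,0,0,0.001,0.002,-1]
  ]
}}

```text
time: 2.65
position: [0.4915, -0.2588, 0.0798]
tool_rot: [0.471, -0.527, 0.528, -0.471]
ft_force: [0.6, -0.4, 0.4]
grip_width: 0.087
```

Run:
```python
from rig import *
from plan import *
import cv2
o=get_obs();print(o["time"],o["position"],o["ft_force"],o["moment"],move(o,[.4908,-.2587,.079],np.radians(-6.4),-1))
c=camera("top");cv2.imwrite("pics/t2.png",cv2.resize(c["img"][140:290,300:470,::-1],None,fx=3.4,fy=3.4))
c=camera("scene");cv2.imwrite("pics/s2.png",cv2.resize(c["img"][120:290,90:270,::-1],None,fx=3.4,fy=3.4))
```

```text
2.65 [ 0.49151435 -0.25883367  0.07976743] [ 0.56019568 -0.43688644  0.35536192] [ 0.02765764  0.02086976 -0.0145288 ] (array([-0.05,  0.77, -0.73]), array([-0.0013, -0.0009,  0.0004]))
```

View pics/s2.png

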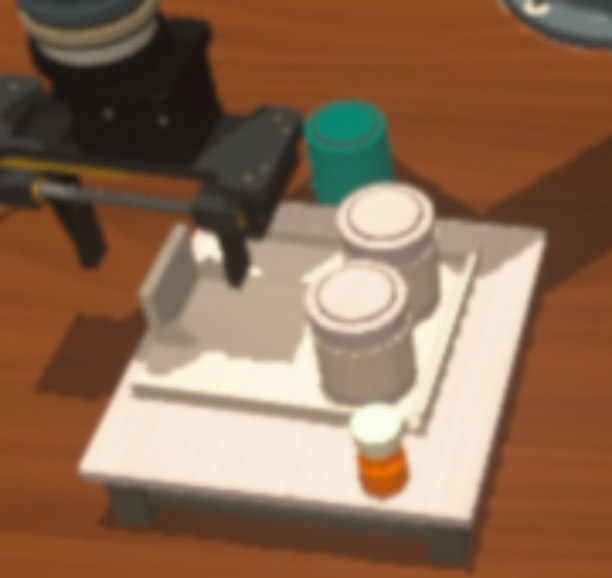

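The fingers straddle the plate, with one at (90,250) behind it and one at (235,270) in front, both clear. Closing the gripper.

{"op": "jog_arm", "data": {
  "series": [
    [0,0,0,0,0,0,0.3],
    [0,0,0,0,0,0,0.6],
    [0,0,0,0,0,0,0.7],
    [0,0,0,0,0,0,0.8],
    [0,0,0,0,0,0,0.9],
    [0,0,0,0,0,0,1],
    [0,0,0,0,0,0,1],
    [0,0,0,0,0,0,1]
  ],
  "grip_force": 45
}}

```text
time: 3.75
position: [0.4911, -0.2586, 0.0794]
tool_rot: [0.471, -0.527, 0.527, -0.471]
ft_force: [-0.4, 0.1, 0.3]
grip_width: 0.0151
```

Run:
```python
from rig import *
from plan import *
import cv2
from h import *
o=get_obs();print(o["time"],o["position"],o["ft_force"],o["moment"],o["grip_width"])
c=camera("top");pickle.dump(c,open("top1.pkl","wb"));cv2.imwrite("pics/t3.png",cv2.resize(c["img"][145:285,305:435,::-1],None,fx=4.2,fy=4.2,interpolation=cv2.INTER_CUBIC))
print(Ro.from_quat(o["tool_rot"]).as_matrix().round(4))
f1=lambda x,y:((x+.5)/4.2-.5+305,(y+.5)/4.2-.5+145)
W,q,s=edge(c,f1(144,155),f1(115,433),.084,1);print(W,s)
# nose goal in bar frame
```

```text
3.75 [ 0.4911344  -0.25860962  0.07943006] [-0.42914826  0.11296936  0.26156327] [0.03199577 0.03419796 0.0096099 ] 0.015107182217241678
[[-1.125e-01  5.000e-04  9.937e-01]
 [-9.937e-01  1.000e-04 -1.125e-01]
 [-1.000e-04 -1.000e+00  5.000e-04]]
[[ 0.58388965 -0.08197174  0.084     ]
 [ 0.43645216 -0.06587757  0.084     ]] 0.32348096
```

View pics/t3.png

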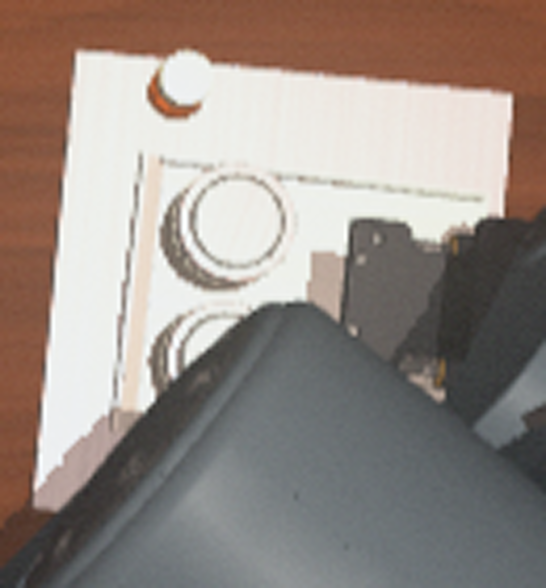

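Width is 15 mm and still closing; the tray has not moved. I'll wait.

{"op": "jog_arm", "data": {
  "series": [
    [0,0,0,0,0,0,1],
    [0,0,0,0,0,0,1],
    [0,0,0,0,0,0,1]
  ]
}}

```text
time: 4.18
position: [0.4913, -0.2591, 0.0795]
tool_rot: [0.471, -0.527, 0.528, -0.471]
ft_force: [-0.8, -1.8, -0.5]
grip_width: 0.0074
```

Run:
```python
from rig import *
from plan import *
o=get_obs();print(o["time"],o["position"],o["ft_force"],o["moment"],o["grip_width"])
print(move(o,[.5318,.0779,o["position"][2]],np.radians(-5.1),-1))
```

```text
4.175 [ 0.49127308 -0.2590515   0.07947435] [-0.76123333 -1.77942311 -0.5241352 ] [-0.33259775  0.09113718  0.07920578] 0.0073981328376580505
(array([-3.3937e+02, -2.0000e-01,  2.4200e+00]), array([-0.0009, -0.0236,  0.0006]))
```

{"op": "jog_arm", "data": {
  "series": [
    [-1,0,0,0,0,0,1],
    [-4,0,0,0,-0.001,0,1],
    [-8,0,0,0,-0.002,0,1],
    [-13,0,0,0,-0.003,0,1],
    [-18,0,0,0,-0.005,0,1],
    [-23,0,0,0,-0.006,0,1],
    [-28,0,0,0,-0.008,0,1],
    [-33,0,0,0,-0.01,0,1],
    [-38,0,0,0,-0.012,0,1],
    [-43,0,0,0,-0.014,0,1],
    [-48,0,0,0,-0.016,0,1],
    [-53,0,0.5,0,-0.018,0,1],
    [-58,0,0.5,0,-0.02,0,1],
    [-63,0,0.5,0,-0.022,0,1],
    [-68,0,0.5,0,-0.0236,0,1],
    [-73,0,0.5,0,-0.0236,0,1],
    [-78,0,0.5,0,-0.0236,0,1],
    [-83,0,0.5,0,-0.0236,0,1],
    [-87,0,0.5,0,-0.0236,0,1],
    [-90,0,0.5,0,-0.0236,0,1]
  ]
}}

```text
time: 6.68
position: [0.5019, -0.1691, 0.0796]
tool_rot: [0.477, -0.521, 0.522, -0.477]
ft_force: [-0.3, -3.5, 0.6]
grip_width: 0.0076
```

Run:
```python
from rig import *
from plan import *
import cv2
from h import *
o=get_obs();print(o["time"],o["position"],o["ft_force"],o["moment"],o["grip_width"])
print(move(o,[.5318,.0779,.0794],np.radians(-5.1),-1))
c=camera("top");pickle.dump(c,open("top2.pkl","wb"));cv2.imwrite("pics/t4.png",cv2.resize(c["img"][130:290,160:440,::-1],None,fx=2.8,fy=2.8,interpolation=cv2.INTER_CUBIC))
c=camera("scene");cv2.imwrite("pics/s4.png",cv2.resize(c["img"][140:310,90:410,::-1],None,fx=2.4,fy=2.4,interpolation=cv2.INTER_CUBIC))
```

```text
6.675 [ 0.50190587 -0.16911122  0.07956801] [-0.33327629 -3.5043373   0.6043164 ] [-0.47940869  0.12553715 -0.03701544] 0.007627771479516767
(array([-2.4869e+02,  1.3000e-01,  7.8500e+00]), array([-0.0008,  0.0001,  0.0002]))
```

View pics/t4.png

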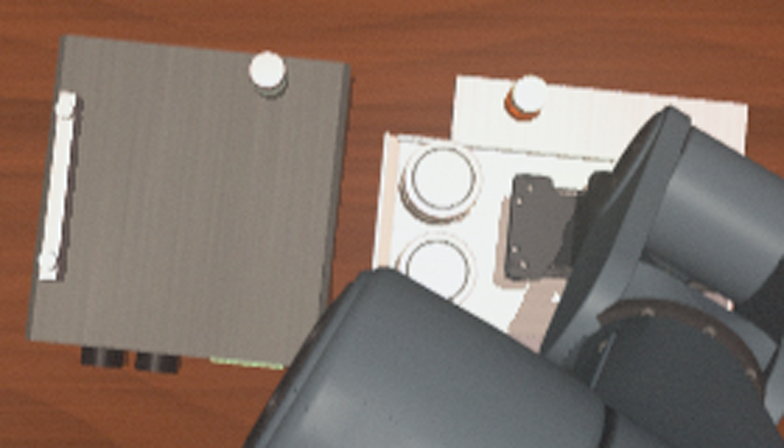

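View pics/s4.png

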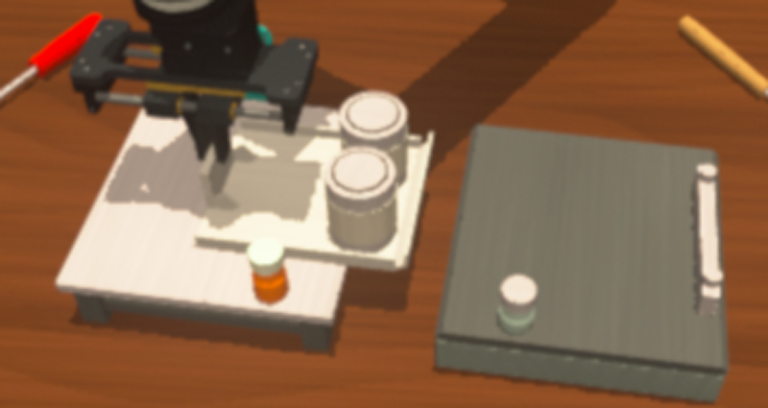

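The tray is level over the gap with the cans standing: in the scene crop the nose is at (415,205) and the vial at (267,270) is untouched. Drag is 3.5 N. I'll cross slowly.

{"op": "jog_arm", "data": {
  "series": [
    [-1,0,0,0,0,0,1],
    [-4,0,0,0,0,0,1],
    [-8,0,0,0,0,0,1],
    [-12,0,0.3,0,0,0,1],
    [-16,0,0.5,0,0,0,1],
    [-20,0,0.6,0,0,0,1],
    [-24,0,0.8,0,0,0,1],
    [-27,0,0.9,0,0,0,1],
    [-29,0,1,0,0,0,1]
  ]
}}

```text
time: 7.9
position: [0.5055, -0.1404, 0.0796]
tool_rot: [0.477, -0.521, 0.522, -0.477]
ft_force: [-0.4, -5.5, 3.4]
grip_width: 0.0071
```

Run:
```python
from rig import *
from plan import *
import cv2
o=get_obs();print(o["time"],o["position"],o["ft_force"],o["moment"],o["grip_width"])
print(move(o,[.5318,.0779,.0794],np.radians(-5.1),-1))
c=camera("scene");cv2.imwrite("pics/s5.png",cv2.resize(c["img"][170:290,180:310,::-1],None,fx=4.8,fy=4.8,interpolation=cv2.INTER_CUBIC))
```

```text
7.9 [ 0.50551628 -0.14039899  0.07962327] [-0.44371664 -5.54447505  3.3609473 ] [-0.71057895  0.14444105  0.01546284] 0.007102113425962251
(array([-2.1977e+02,  1.8000e-01,  6.8100e+00]), array([-0.0009,  0.0002,  0.0002]))
```

View pics/s5.png

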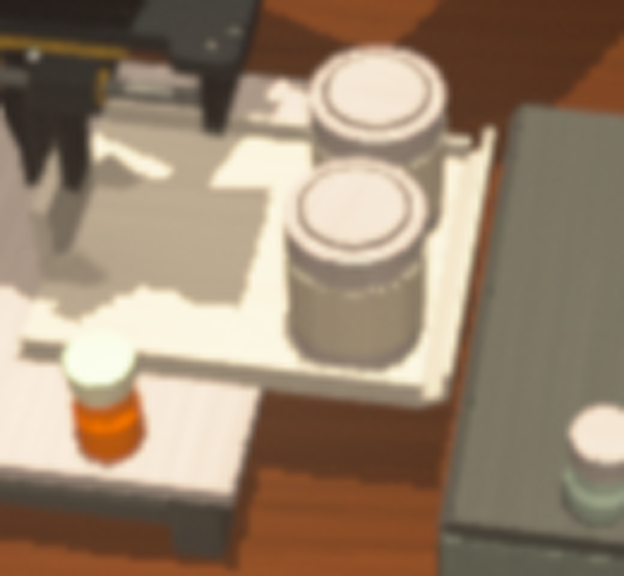

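{"op": "jog_arm", "data": {
  "series": [
    [-2,0,0,0,0,0.002,1],
    [-5,0,0.2,0,0,0.003,1],
    [-8,0,0.3,0,0,0.004,1],
    [-11,0,0.4,0,0,0.004,1],
    [-14,0,0.5,0,0,0.004,1],
    [-17,0,0.6,0,0,0.004,1],
    [-20,0,0.7,0,0,0.004,1],
    [-23,0,0.8,0,0,0.004,1],
    [-25,0,0.9,0,0,0.004,1]
  ]
}}

```text
time: 9.07
position: [0.5085, -0.1155, 0.0795]
tool_rot: [-0.476, 0.523, -0.521, 0.478]
ft_force: [-0.0, -4.9, 3.3]
grip_width: 0.0073
```

Run:
```python
from rig import *
from plan import *
import cv2
o=get_obs();print(o["time"],o["position"],o["ft_force"],o["moment"],o["grip_width"])
print(move(o,[.5318,.0779,.0794],np.radians(-5.1),-1))
c=camera("scene");cv2.imwrite("pics/s6.png",cv2.resize(c["img"][170:290,180:310,::-1],None,fx=4.8,fy=4.8,interpolation=cv2.INTER_CUBIC))
```

```text
9.075 [ 0.50849403 -0.11547237  0.07953065] [-0.02572064 -4.94156923  3.33577893] [-0.85666625  0.15676063  0.00236414] 0.007285323858545443
(array([-194.68,    0.91,    6.01]), array([-0.0006, -0.0001, -0.004 ]))
```

View pics/s6.png

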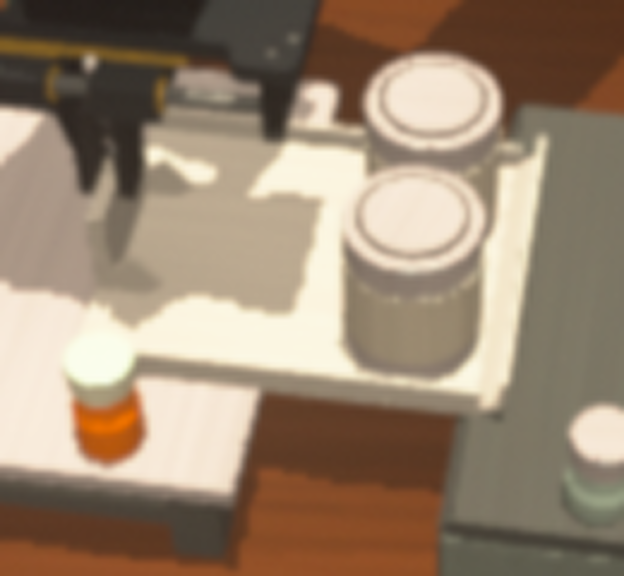

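The nose is over the plate edge at (520,300) in the crop, and the cans are upright. I continue onto the plate.

{"op": "jog_arm", "data": {
  "series": [
    [-2,0,0,0,0,0,1],
    [-6,0,0.2,0,0,0,1],
    [-10,0,0.3,0,0,0,1],
    [-14,0,0.4,0,0,0,1],
    [-18,0,0.6,0,0,-0.001,1],
    [-22,0,0.7,0,0,-0.002,1],
    [-26,0,0.8,0,0,-0.003,1],
    [-30,0,0.9,0,0,-0.004,1],
    [-34,0,1,0,0,-0.004,1],
    [-38,0,1.2,0,0,-0.004,1]
  ]
}}

```text
time: 10.38
position: [0.5128, -0.0774, 0.0795]
tool_rot: [-0.477, 0.522, -0.522, 0.477]
ft_force: [-0.2, -4.1, 2.3]
grip_width: 0.0073
```

Run:
```python
from rig import *
from plan import *
import cv2
o=get_obs();print(o["time"],o["position"],o["ft_force"],o["moment"],o["grip_width"])
print(move(o,[.5318,.0779,.0794],np.radians(-5.1),-1))
c=camera("scene");cv2.imwrite("pics/s7.png",cv2.resize(c["img"][150:310,150:410,::-1],None,fx=3,fy=3,interpolation=cv2.INTER_CUBIC))
```

```text
10.375 [ 0.51282181 -0.07744453  0.07947959] [-0.22370376 -4.05674142  2.2587417 ] [-0.67484175  0.10178419 -0.01739949] 0.0073060776471922636
(array([-1.5642e+02,  1.4000e-01,  5.0700e+00]), array([ 0.0001, -0.0002, -0.0004]))
```

View pics/s7.png

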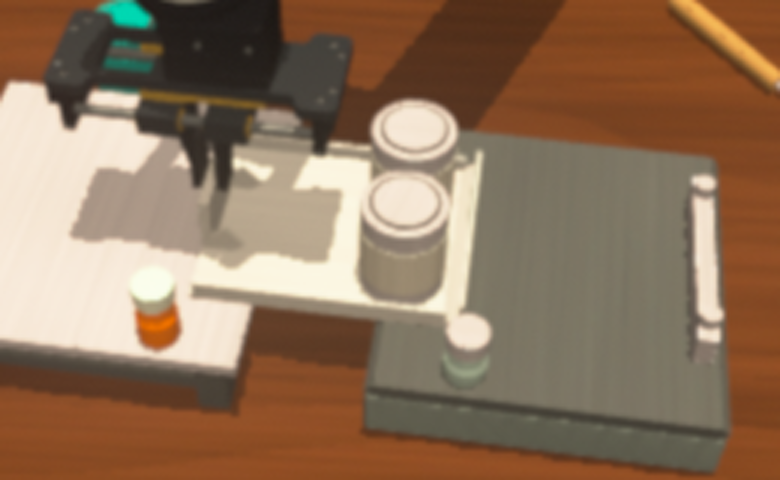

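{"op": "jog_arm", "data": {
  "series": [
    [-2,0,0,0,0,0,1],
    [-6,0,0,0,0,0,1],
    [-11,0,0.2,0,0,0,1],
    [-16,0,0.3,0,0,0,1],
    [-21,0,0.4,0,0,0,1],
    [-26,0,0.5,0,0,0,1],
    [-31,0,0.6,0,0,0,1],
    [-36,0,0.7,0,0,0,1],
    [-41,0,0.8,0,0,0,1],
    [-46,0,0.9,0,0,0,1],
    [-51,0,1,0,0,0,1],
    [-55,0,1,0,0,0,1],
    [-57,0,1,0,0,0,1]
  ]
}}

```text
time: 12.05
position: [0.519, -0.0208, 0.0795]
tool_rot: [-0.477, 0.522, -0.522, 0.477]
ft_force: [-0.2, -2.8, -1.5]
grip_width: 0.0072
```

Run:
```python
from rig import *
from plan import *
from h import *
o=get_obs();print(o["time"],o["position"],o["ft_force"],o["moment"],o["grip_width"])
print(move(o,[.5318,.0779,.0794],np.radians(-5.1),-1))
c=camera("scene");pickle.dump(c,open("scene8.pkl","wb"));cv2.imwrite("pics/s8.png",cv2.resize(c["img"][150:310,150:410,::-1],None,fx=3,fy=3,interpolation=cv2.INTER_CUBIC))
c=camera("top");pickle.dump(c,open("top8.pkl","wb"));cv2.imwrite("pics/t8.png",cv2.resize(c["img"][130:280,160:340,::-1],None,fx=4,fy=4,interpolation=cv2.INTER_CUBIC))
```

```text
12.05 [ 0.51896129 -0.02083405  0.07953762] [-0.19298271 -2.84226356 -1.45131474] [-0.43539732  0.12100444  0.05033387] 0.007207007171143604
(array([-99.48,   0.16,   4.03]), array([-0.0002,  0.0002, -0.0002]))
```

View pics/s8.png

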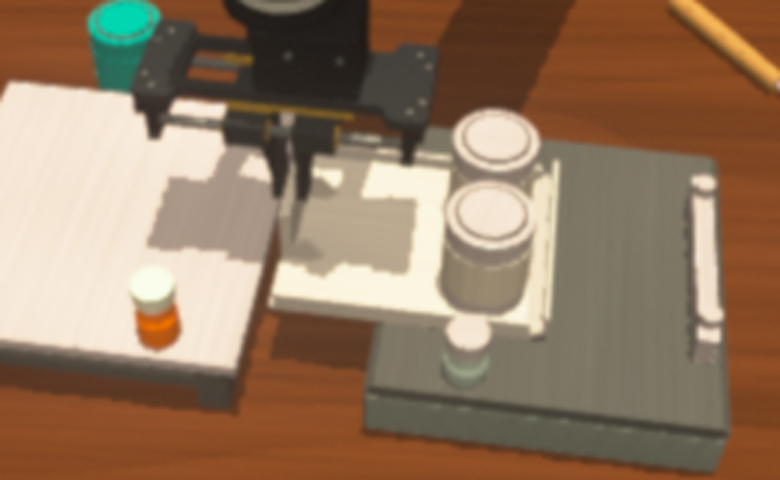

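View pics/t8.png

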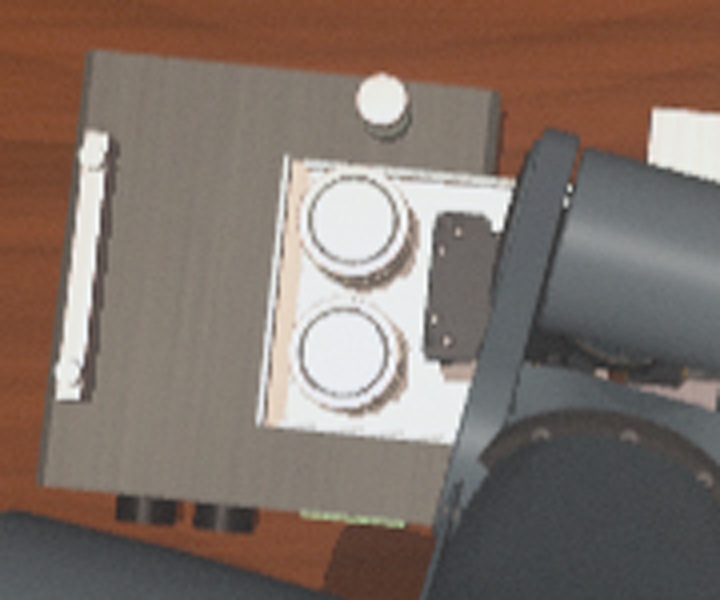

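The tray spans from the stand edge well onto the plate, the cans are upright, and the cup at (383,102) in the top crop is clear of the rim. I measure the nose against the bar.

Run:
```python
from h import *
c=load("top8")
f=lambda x,y:((x+.5)/4-.5+160,(y+.5)/4-.5+130)
def rep(name,a,b,z,sign,**k):
    W,q,s=edge(c,a,b,z,sign,**k);d=W[1]-W[0]
    print(name,W[:,:2].round(4).tolist(),"ang",round(np.degrees(np.arctan2(d[1],d[0])),2),"sd",round(s,2));return W
n=rep("nose",f(287,155),f(258,425),.084,1)
b=rep("bar",f(107,132),f(80,400),.086,-1)
rep("barback",f(88,132),f(56,400),.086,1)
d=b[0]-b[1];x=d/np.linalg.norm(d);y=np.array([-x[1],x[0],0])
for p in n: print((p-b.mean(0))@x,(p-b.mean(0))@y)
```

```text
nose [[0.6114, 0.1596], [0.4604, 0.1722]] ang 175.22 sd 1.18
bar [[0.6228, 0.2565], [0.4733, 0.27]] ang 174.83 sd 0.4
barback [[0.623, 0.2701], [0.4732, 0.2835]] ang 174.89 sd 0.31
0.07246045020996732 -0.09751845596747685
-0.07903143285112756 -0.09854210145919115
```

{"op": "jog_arm", "data": {
  "series": [
    [-2,0,0,0,0,0,1],
    [-6,0,0.2,0,0,0,1],
    [-11,0,0.4,0,0,0,1],
    [-16,0,0.6,0,0,0,1],
    [-21,0,0.8,0,0,0,1],
    [-26,0,1,0,0,0,1],
    [-31,0,1.2,0,0,0,1],
    [-36,0,1.4,0,0,0,1],
    [-41,0,1.6,0,0,0,1],
    [-46,0,1.8,0,0,0,1],
    [-51,0,2,0,0,0,1],
    [-56,0,2.2,0,0,0,1],
    [-61,0,2.4,0,0,0,1],
    [-65,0,2.6,0,0,0,1],
    [-69,0,2.8,0,0,0,1],
    [-72,0,3,0,0,0,1]
  ]
}}

```text
time: 14.15
position: [0.5285, 0.0505, 0.0797]
tool_rot: [0.477, -0.522, 0.522, -0.477]
ft_force: [0.0, -1.8, -0.5]
grip_width: 0.0076
```

```bash
cat > st.py <<'E'
from rig import *
from plan import *
from h import *
import sys
o=get_obs();print(o["time"],o["position"].round(4),o["ft_force"].round(2),o["moment"].round(3),o["grip_width"])
print(move(o,[.5318,.0779,.0794],np.radians(-5.1),-1))
if len(sys.argv)>1:
    k=sys.argv[1]
    c=camera("scene");pickle.dump(c,open(f"scene{k}.pkl","wb"));cv2.imwrite(f"pics/s{k}.png",cv2.resize(c["img"][150:310,230:410,::-1],None,fx=3.5,fy=3.5,interpolation=cv2.INTER_CUBIC))
E
python3 st.py 9
```

```text
14.15 [0.5285 0.0505 0.0797] [ 0.04 -1.78 -0.47] [-0.373  0.08  -0.013] 0.007573950467829947
(array([-27.6 ,   0.26,   0.84]), array([-0.0005, -0.    , -0.0001]))
```

View pics/s9.png

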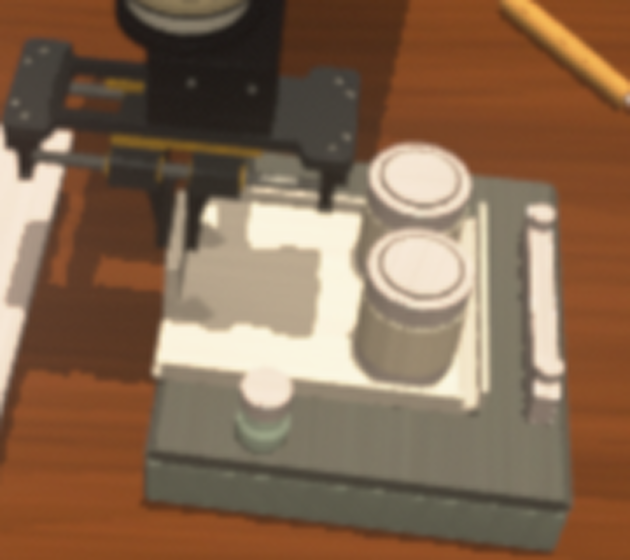

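The tray is nearly all on the plate and the nose is about 27 mm from the bar at (545,300). Everything is upright.

{"op": "jog_arm", "data": {
  "series": [
    [-2,0,0,0,0,0,1],
    [-5,0,0,0,0,0,1],
    [-8,0,0,0,0,0,1],
    [-11,0,0,0,0,0,1],
    [-14,0,0,0,0,0,1],
    [-17,0,0,0,0,0,1],
    [-19,0,0,0,0,0,1],
    [-20,0,0,0,0,0,1]
  ]
}}

```text
time: 15.2
position: [0.5303, 0.0703, 0.0796]
tool_rot: [0.477, -0.522, 0.522, -0.477]
ft_force: [-0.5, -2.6, -2.2]
grip_width: 0.0071
```

```bash
python3 st.py
python3 - <<'E'
from rig import *
from h import *
c=camera("top");pickle.dump(c,open("top10.pkl","wb"));cv2.imwrite("pics/t10.png",cv2.resize(c["img"][150:250,165:245,::-1],None,fx=6,fy=6,interpolation=cv2.INTER_CUBIC))
E
```

```text
15.2 [0.5303 0.0703 0.0796] [-0.47 -2.58 -2.23] [-0.377  0.038  0.008] 0.007126038508084707
(array([-7.7 ,  0.25,  0.8 ]), array([-0.0006,  0.0001, -0.0001]))
```

View pics/t10.png

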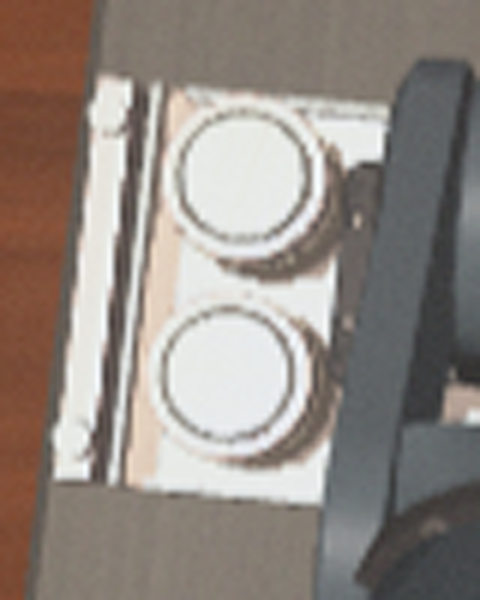

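The gap to the bar is parallel and about 7 mm: the dark strip is 132–150 at the top and 95–112 at the bottom. Fz of -2.2 suggests the tail is slightly carried, so I lower it a little while creeping.

{"op": "jog_arm", "data": {
  "series": [
    [-0.5,0.2,0,0,0,0,1],
    [-1.5,0.4,0,0,0,0,1],
    [-2.5,0.5,0,0,0,0,1],
    [-3.5,0.5,0,0,0,0,1]
  ]
}}

```text
time: 15.75
position: [0.5308, 0.0736, 0.0793]
tool_rot: [0.477, -0.522, 0.522, -0.477]
ft_force: [-0.8, -3.0, 0.5]
grip_width: 0.0074
```

```bash
python3 st.py
```

```text
15.75 [0.5308 0.0736 0.0793] [-0.77 -3.04  0.52] [-0.496  0.083  0.07 ] 0.007387486264079503
(array([-4.36, -0.11,  0.66]), array([-0.0009, -0.    ,  0.    ]))
```

{"op": "jog_arm", "data": {
  "series": [
    [-0.6,0,0,0,0,0,1],
    [-1.2,0,0,0,0,0,1],
    [-1.8,0,0,0,0,0,1],
    [-2.4,0,0,0,0,0,1]
  ]
}}

```text
time: 16.25
position: [0.531, 0.076, 0.0793]
tool_rot: [0.477, -0.522, 0.522, -0.477]
ft_force: [-0.7, -3.0, 1.5]
grip_width: 0.0071
```

```bash
python3 st.py
```

```text
16.25 [0.531  0.076  0.0793] [-0.68 -3.02  1.5 ] [-0.572  0.082 -0.036] 0.007078958164931644
(array([-1.97, -0.14,  0.67]), array([-0.0009, -0.    ,  0.    ]))
```

{"op": "jog_arm", "data": {
  "series": [
    [-0.4,0,0,0,0,0,1],
    [-0.8,0,0,0,0,0,1],
    [-1.2,0,0,0,0,0,1]
  ]
}}

```text
time: 16.62
position: [0.5312, 0.0764, 0.0793]
tool_rot: [0.478, -0.521, 0.522, -0.477]
ft_force: [-0.7, -7.7, 1.8]
grip_width: 0.0071
```

{"op": "jog_arm", "data": {
  "series": [
    [-0.3,0,0,0,0,0,1],
    [-0.6,0,0,0,0,0,1]
  ]
}}

```text
time: 16.88
position: [0.5311, 0.0764, 0.0793]
tool_rot: [0.478, -0.521, 0.522, -0.477]
ft_force: [-0.9, -8.7, 1.4]
grip_width: 0.0073
```

{"op": "jog_arm", "data": {
  "series": [
    [-0.3,0,0,0,0,0,1],
    [-0.5,0,0,0,0,0,1]
  ]
}}

```text
time: 17.12
position: [0.5311, 0.0764, 0.0793]
tool_rot: [0.478, -0.52, 0.522, -0.477]
ft_force: [-1.3, -10.4, 1.7]
grip_width: 0.0071
```

```bash
python3 st.py
```

```text
17.125 [0.5311 0.0764 0.0793] [ -1.28 -10.38   1.67] [-1.786  0.154 -0.015] 0.007063713772250657
(array([-1.57, -0.15,  0.53]), array([-0.0008,  0.0015,  0.0032]))
```

{"op": "jog_arm", "data": {
  "series": [
    [-0.3,0,0,0,0,0,1],
    [-0.5,0,0,0,0,0,1]
  ]
}}

```text
time: 17.38
position: [0.5312, 0.0764, 0.0793]
tool_rot: [0.479, -0.52, 0.522, -0.477]
ft_force: [-0.9, -11.4, 2.5]
grip_width: 0.0072
```

{"op": "jog_arm", "data": {
  "series": [
    [-0.3,0,0,0,0,0,1],
    [-0.6,0,0,0,0,0,1],
    [-0.6,0,0,0,0,0,1],
    [-0.6,0,0,0,0,0,1],
    [-0.6,0,0,0,0,0,1],
    [-0.6,0,0,0,0,0,1]
  ]
}}

```text
time: 18.12
position: [0.5312, 0.0764, 0.0793]
tool_rot: [0.479, -0.52, 0.523, -0.477]
ft_force: [-0.6, -14.2, 2.6]
grip_width: 0.0074
```

{"op": "jog_arm", "data": {
  "series": [
    [0,0,0,0,0,0,1],
    [0,0,0,0,0,0,1],
    [0,0,0,0,0,0,1],
    [0,0,0,0,0,0,1],
    [0,0,0,0,0,0,1]
  ]
}}

```text
time: 18.75
position: [0.5311, 0.0764, 0.0793]
tool_rot: [0.479, -0.52, 0.523, -0.477]
ft_force: [-1.8, -13.8, 2.1]
grip_width: 0.0072
```

```bash
python3 st.py 11
```

```text
18.75 [0.5311 0.0764 0.0793] [ -1.78 -13.78   2.07] [-2.32   0.296  0.005] 0.007187369706811924
(array([-1.58, -0.15,  0.54]), array([-0.0005,  0.002 ,  0.0049]))
```

View pics/s11.png

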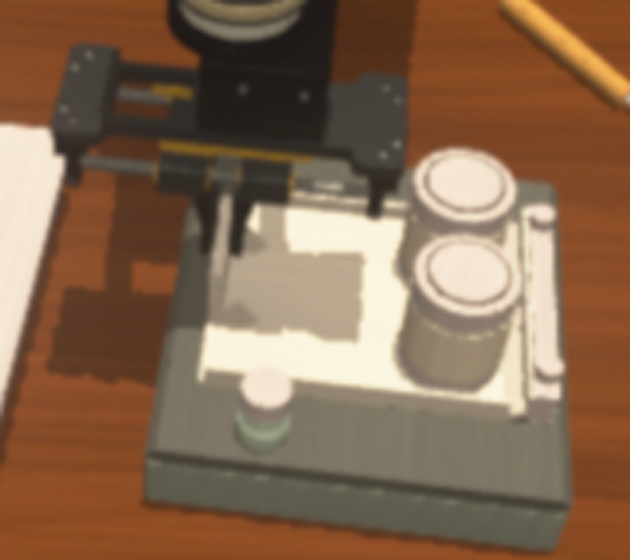

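The nose is against the bar along its whole length (top crop x about 525–545), with a steady wrist push of about 14 N including about 3 N of drag. I hold briefly, ease off, and let go.

{"op": "jog_arm", "data": {
  "series": [
    [0.2,0,0,0,0,0,1],
    [0.2,0,0,0,0,0,1],
    [0.2,0,0,0,0,0,1],
    [0.2,0,0,0,0,0,1]
  ]
}}

```text
time: 19.3
position: [0.5312, 0.0764, 0.0793]
tool_rot: [0.479, -0.52, 0.523, -0.477]
ft_force: [-1.3, -13.3, 1.9]
grip_width: 0.0076
```

{"op": "jog_arm", "data": {
  "series": [
    [0.5,0,0,0,0,0,1],
    [1,0,0,0,0,0,1],
    [1.5,0,0,0,0,0,1],
    [1.8,0,0,0,0,0,1]
  ]
}}

```text
time: 19.8
position: [0.5312, 0.0764, 0.0793]
tool_rot: [0.477, -0.521, 0.522, -0.477]
ft_force: [-0.7, -6.3, 1.1]
grip_width: 0.0076
```

```bash
python3 st.py
```

```text
19.8 [0.5312 0.0764 0.0793] [-0.65 -6.35  1.08] [-1.057  0.076 -0.018] 0.007556550880371243
(array([-1.57, -0.12,  0.49]), array([-0.001 ,  0.0003,  0.0014]))
```

{"op": "jog_arm", "data": {
  "series": [
    [0.4,0,0,0,0,0,1],
    [0.8,0,0,0,0,0,1],
    [0.8,0,0,0,0,0,0.6],
    [0.8,0,0,0,0,0,0.3],
    [0.8,0,0,0,0,0,0],
    [0.8,0,0,0,0,0,0],
    [0.8,0,0,0,0,0,0],
    [0.8,0,0,0,0,0,0],
    [0.8,0,0,0,0,0,0]
  ]
}}

```text
time: 20.92
position: [0.5309, 0.0766, 0.0791]
tool_rot: [0.477, -0.522, 0.522, -0.477]
ft_force: [-0.1, -0.1, 0.2]
grip_width: 0.0436
```

```bash
python3 st.py 12
```

```text
20.925 [0.5309 0.0766 0.0791] [-0.07 -0.1   0.23] [ 0.047  0.006 -0.007] 0.043557397818355686
(array([-1.35, -0.26,  0.79]), array([-0.0006, -0.0002, -0.0001]))
```

View pics/s12.png

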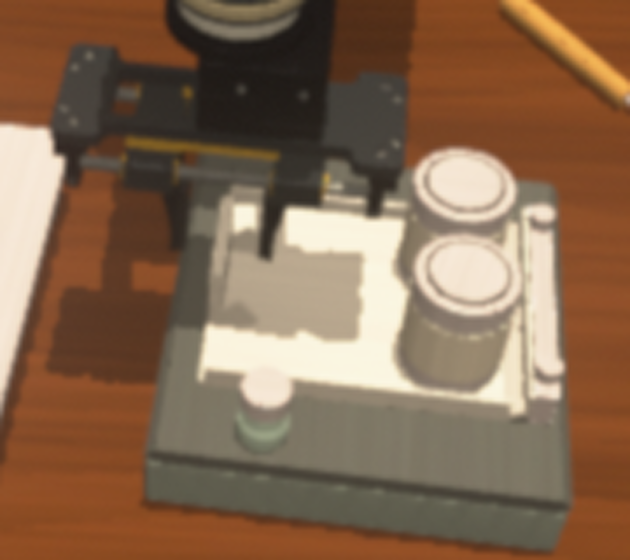

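The fingers are open at (178,215) and (270,225), clear of the plate, and the tray stays against the bar. Raising straight up.

{"op": "jog_arm", "data": {
  "series": [
    [0,-5,0,0,0,0,0],
    [0,-15,0,0,0,0,0],
    [0,-30,0,0,0,0,0],
    [0,-50,0,0,0,0,0],
    [0,-75,0,0,0,0,0],
    [0,-100,0,0,0,0,0],
    [0,-125,0,0,0,0,0],
    [30,-140,0,0,0,0,0],
    [70,-150,0,0,0,0,0],
    [110,-150,0,0,0,0,0],
    [150,-150,0,0,0,0,0],
    [190,-150,0,0,0,0,0],
    [220,-150,0,0,0,0,0],
    [220,-150,0,0,0,0,0],
    [220,-150,0,0,0,0,0],
    [220,-150,0,0,0,0,0]
  ]
}}

```text
time: 22.98
position: [0.5111, -0.1413, 0.2294]
tool_rot: [0.477, -0.521, 0.522, -0.478]
ft_force: [-0.3, 0.8, -0.2]
grip_width: 0.0434
```

```bash
python3 st.py 13
python3 - <<'E'
from rig import *
from h import *
c=camera("top");pickle.dump(c,open("top13.pkl","wb"));cv2.imwrite("pics/t13.png",cv2.resize(c["img"][130:280,160:360,::-1],None,fx=3.8,fy=3.8,interpolation=cv2.INTER_CUBIC))
P=cloud(load("scene13"));Q=cloud(c)
for n,q in dict(floor=(.055,.075,.5,.55,.09,.13),cana=(.13,.16,.555,.62,.17,.27),canb=(.13,.16,.47,.54,.17,.27),cup=(.095,.12,.6,.68,.07,.14),vial=(.108,.13,.58,.68,-.14,-.05),grip=(.1,.12,.48,.58,.05,.1)).items():
    m=(Q[...,2]>q[0])&(Q[...,2]<q[1])&(Q[...,0]>q[2])&(Q[...,0]<q[3])&(Q[...,1]>q[4])&(Q[...,1]<q[5]);print(n,m.sum(),Q[m].mean(0).round(4))
E
```

```text
22.975 [ 0.5111 -0.1413  0.2294] [-0.29  0.82 -0.19] [ 0.072  0.018 -0.017] 0.04343237670396233
(array([-220.09,  150.12,    1.28]), array([-0.0007,  0.0013, -0.0004]))
floor 382 [0.5262 0.1106 0.0645]
cana 590 [0.5798 0.2132 0.1404]
canb 629 [0.5082 0.2173 0.1403]
cup 136 [0.6378 0.1039 0.105 ]
vial 140 [ 0.619  -0.1011  0.1154]
grip 112 [0.5297 0.0775 0.1102]
```

View pics/t13.png

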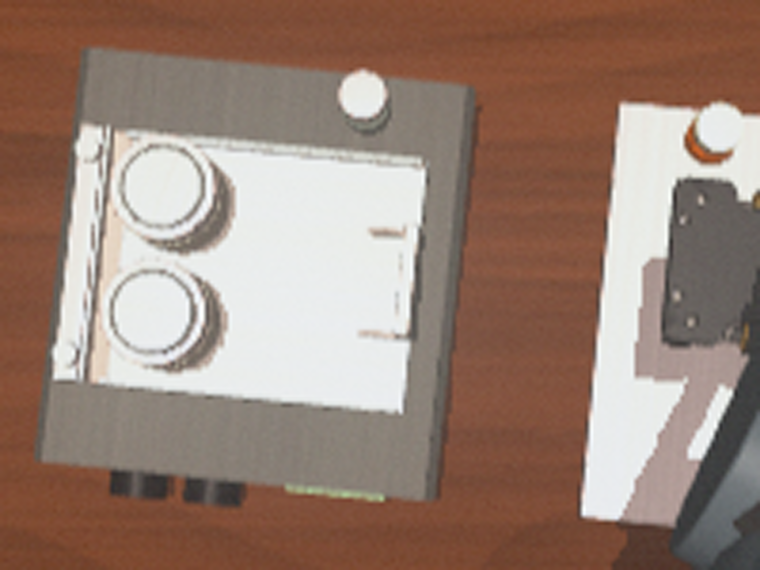

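View pics/s13.png

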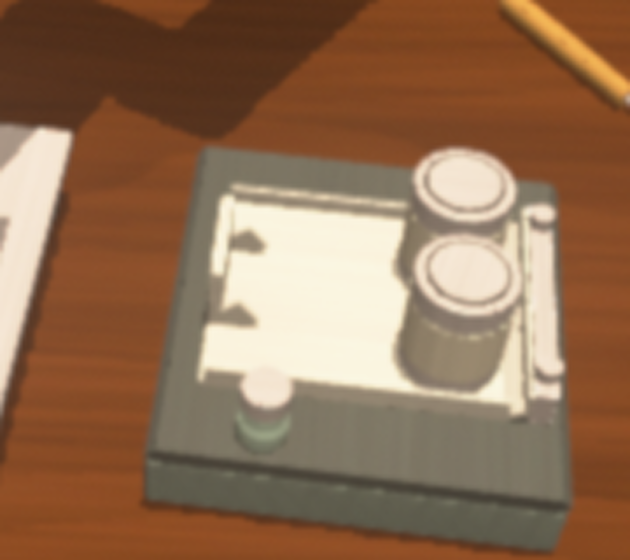

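The tray lies flat and parallel against the bar (thin even joint at x about 85–105), the cans stand, and the cup and vial have not moved. I hand in.

```bash
python3 -c "
from rig import *
print(hand_in())"
```

```text
the job is handed in; nothing more can be done
None
```

The tray is across the gap and lying flat against the stop bar with both cans standing, and I handed the job in at about 23 s.

- **Crossing:** I pinched the grip plate at 45 N, turned the tray about 1.3° into line with the bar, and slid it over without lifting. The nose stayed level over the gap in every picture.
- **Press:** The wrist read 13–14 N for just over a second. About 3 N of that is sliding drag, so the push on the bar was about 10–11 N. At most it was the full 14 N, because friction at rest can't be separated out. I then eased off, opened the fingers and backed away.
- **Last checks:** The joint with the bar was thin and even. The tray floor read 64.5 mm, which means it is flat on the plate. The can tops were level at 140 mm. The cup and vial were within 0.5 mm of where they started.
- **Disagreements:** One mid-way fit of the nose edge was noisy (1.2 px scatter), so I relied on the close crop and the even contact instead. The tail's load showed the curing plate slightly lower than the stand. I lowered the tail about 0.4 mm just before contact so it rested on the plate.

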